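# Turn on the demo arm's air

### The job

The demonstration arm runs on the blue air line, and its valve is shut. Open the blue-handled valve on the air manifold fully, by turning its handle until it lies in line with its pipe against the stop, and then let go. Leave the yellow and red valves as they are.

Things in the scene. Friction and masses are not known exactly. Their poses are not given: they have to be found in the camera images.
- blue_handle (a point): Centre of the blue sleeve on the blue valve's lever, 115 mm above the table: a level bar 60 mm long, 14 wide, 18 high. Its x axis points outwards along the lever, z up; the lever's upright turning axis is 62 mm back along -x, its tip 30 mm ahead. A 21 mm brass pipe runs below (top at 71 mm) from a feed bar (top at 80 mm, 75 mm beyond the stem, away from the robot) to a blue collar facing the robot.
- blue_lever (a joint): Blue lever angle, rad. 0 = shut, across its pipe, to the robot's left when the manifold is square to the robot; 1.571 = open, in line with the pipe, pointing from the stem towards the robot. Grows anticlockwise seen from above. Hard stops at both ends. Starts at 0 to 0.25. Friction 0.2 N m (3 N at the sleeve), no spring: it stays where left.
- yellow_lever (a joint): Yellow valve's lever angle, same build and meaning; starts open (1.5 to 1.57), leave it. The three valves are fixed 150 mm apart in a row on a grey base plate, colours in any order, levers all at one height. A pressure gauge, 48 mm across and 116 mm high, stands on the feed bar at the row's right-hand end; nothing on the manifold is higher than the levers (125 mm).
- red_lever (a joint): Red valve's lever angle, same build and meaning; a bystander that starts shut (lever across its pipe, 0 to 0.07). Leave it as it is.

How it is judged:
At the end, for the whole second after the job is handed in: The blue lever is open, within about 10 degrees (0.18 rad) of its stop at 1.571 rad, and at rest; the yellow lever is still open (above 1.3 rad) and the red lever still shut (below 0.27 rad) (value of joint blue_lever above 1.39 rad and velocity of joint blue_lever between -0.05 and 0.05 rad/s and value of joint yellow_lever above 1.3 rad and value of joint red_lever below 0.27 rad); the robot touches nothing.
It fails at once if the yellow valve is turned (its lever drops below 1.3 rad, over 11 degrees from where it stood) (value of joint yellow_lever below 1.3 rad).
It fails at once if the red valve is turned (its lever goes above 0.27 rad, over 11 degrees from where it stood) (value of joint red_lever above 0.27 rad).
It also fails if it takes over 35 s, if anything falls off the work surface, if the arm or the gripper's body presses on something with over 40 N, if the wrist force passes 120 N, or if a joint passes its speed limit or range.

### The arm

A 6-joint arm with a two-finger parallel gripper is mounted at the origin on the work surface. World frame = base frame: x ahead of the robot, y to its left, z up, the work surface at z = 0. Lengths are in m, angles in rad, forces in N, time in s.
With the tool pointing down it reaches from about 0.3 to 0.875 m from the base axis. Payload 6.4 kg.
Tool frame: the origin (TCP) lies at the centre of the arm's flange, where the gripper is bolted on; the fingertips stand 173 mm ahead of it and the grasp point (between the pads) lies 155 mm ahead of it; z points along the fingers, x is the direction in which the jaws open and shut, and the axes are right-handed (so a half turn about z gives the same grasp; the last joint's range is limited). The gripper opens to 85 mm and grips with 20 to 120 N. Pads are 22 mm wide; open, the fingers measure 114 mm over their backs; the gripper's body (76 mm by 85 mm) begins 54 mm behind the grasp point. The pads swing forward as they close: fully open they stand 13 mm farther back than shut.
Start: joints at [-1.464, 0.181, 1.607, -0, 1.354, -0.206], TCP at [0.177, -0.547, 0.405] pointing down, gripper open.
Joint ranges: [-2.99, 2.99], [-0.89, 2.07], [0.3, 2.58], [-1.14, 4.28], [0, 2.63], [-3.12, 3.12]. Speed limits (rad/s): [2.57, 2.57, 3.01, 3.14, 3.14, 3.14].

### API

Orientations are given as a unit quaternion [w, x, y, z].
In Python, from bench import ctrl gives the robot as it stands. The module is installed in compiled form; this text tells all that it offers.
- The arm moves only by the tool move_arm, never from a script. Its argument "moves" is a list of rows, each an object of numbers: "gripper": the opening in per cent of the stroke, from 0 (shut) to 100 (fully open); "x", "y", "z": the shift along the tool's x, y, z in cm; "roll": the turn about the tool's z in degrees. In form: [{"gripper": .., "x": .., "y": .., "z": .., "roll": ..}, ...]. A call has 1 to 5 rows; each row shifts and turns the commanded pose from where the row before left it, along the tool's axes as they then stand; what a row does not reach is not made up. A row lasts 1/8 s, in which the tool goes at most 62.5 mm and 10.7 degrees, less where a joint would pass 70% of its speed; a pose out of reach is approached as far as the arm can. A call is refused whole if a number of a shift passes 6.25 or a number of a turn 10.7, either way. A call with a gripper value outside its range is refused whole. The fingers move at their own pace and stop on an object; the grip force is fixed at half the most. Time passes only in rows, so rows that do not move let the fingers close. It gives the time, the measured TCP pose, the force and the opening at its end, in the units of the state.
- ctrl.get_obs(): the state, without advancing time (a new reading comes with each control period).
- ctrl.camera(name): name is "scene" or "top" or "wrist"; returns a dict with "img" (480x640x3 uint8, red, green, blue), "fx", "fy", "cx", "cy" (pixels), "D" ([k1, k2, p1, p2, k3] as OpenCV has them; the pictures are not rectified), "world_from_camera" (4x4, takes a point from camera to world coordinates); the wrist camera has in their place "tool_from_camera" (4x4, takes a point from camera to tool coordinates, whose origin is the TCP and whose axes are the tool frame's). Camera axes: x right, y up, looking along -z (the intrinsics and any distortion apply to the point x, -y, -z); pixel columns grow to the right and rows downward; lengths in m; the calibration is good to about 2 mm. A picture is of the moment at which its call begins: read the wrist's pose just before it. There is no depth.
- ctrl.hand_in(): hands the job in, once; it reports no verdict.
The state is a dict: "time_s": time; "q": joint angles; "dq": joint speeds; "joint_efforts": joint torques, N m; "eef_pos": TCP position; "eef_rot": TCP orientation; "wrist_force": force on the tool from outside, world axes, zero at the start; "torque": the same for the moment, N m; "opening": opening from 0.0 (shut) to 1.0 (fully open).
Only numpy, scipy, OpenCV 4.12 (cv2) and the standard library are available. Lean on these libraries where they do the work, as an engineer would, in place of code of your own. Each camera call takes 0.05 s, during which the arm holds its last target. There are 200 camera calls.

## Working session

There is one attempt and no reset: what is moved stays moved. The work goes in short steps, Python scripts to look and compute and a tool call to move; the robot and the scene stay as the last step left them, time stands still between calls to the robot, and variables do not carry over. Pictures are saved under pics/ and viewed, about 8 in all and at most 12, crops included, and the job is handed in when it is done.

Besides the shell and the picture viewer there is one more tool, called after "Request:" by a JSON object that holds its "op" and its "data", one argument or row to a line. move_arm: Moves the arm, as the interface text tells. Its arguments: {"type":"object","properties":{"moves":{"type":"array","items":{"type":"object","properties":{"gripper":{"type":"number"},"x":{"type":"number"},"y":{"type":"number"},"z":{"type":"number"},"roll":{"type":"number"}}}}},"required":["moves"]}

```bash
mkdir -p pics; cat > h.py <<'E'
import numpy as np, cv2
from bench import ctrl
def ray(c,u,v,z,T=None):
    T=c["world_from_camera"] if T is None else T
    K=np.array([[c["fx"],0,c["cx"]],[0,c["fy"],c["cy"]],[0,0,1]])
    n=cv2.undistortPoints(np.array([[[u,v]]],float),K,np.array(c["D"],float))[0,0]
    T=np.array(T);d=T[:3,:3]@np.array([n[0],-n[1],-1]);o=T[:3,3]
    return o+d*(z-o[2])/d[2]
def mask(img,col):
    h=cv2.cvtColor(img,cv2.COLOR_RGB2HSV)
    R={"blue":[(100,125)],"yellow":[(20,34)],"red":[(0,7),(173,180)]}[col]
    m=0
    for a,b in R: m=m|cv2.inRange(h,(a,120,60),(b,255,255))
    return m
def blobs(c,col,z=.124,amin=60,T=None):
    n,l,s,ce=cv2.connectedComponentsWithStats(mask(c["img"],col))
    for i in range(1,n):
        if s[i,4]<amin: continue
        ys,xs=np.where(l==i)
        r=cv2.minAreaRect(np.c_[xs,ys].astype(np.float32))
        b=cv2.boxPoints(r)
        W=np.array([ray(c,*p,z,T) for p in b])[:,:2]
        print(col,s[i].tolist(),ce[i].round(1),"ctr",ray(c,*ce[i],z,T)[:2].round(4),"box",W.round(3).tolist())
E
python3 - <<'E'
from h import *
for n in ("top","scene"):
    c=ctrl.camera(n);cv2.imwrite(f"pics/{n}0.png",c["img"][:,:,::-1])
    print(n,np.array(c["world_from_camera"]).round(3).tolist())
    for k in("blue","yellow","red"):blobs(c,k)
E
```

```text
top [[0.003, 0.991, -0.137, 0.513], [-1.0, 0.006, 0.018, 0.031], [0.018, 0.136, 0.99, 0.857], [0.0, 0.0, 0.0, 1.0]]
blue [404, 270, 33, 9, 235] [419.8 274.1] ctr [ 0.5508 -0.1483] box [[0.547, -0.12], [0.559, -0.121], [0.555, -0.177], [0.543, -0.176]]
blue [95, 324, 22, 14, 190] [106.1 330.7] ctr [0.4512 0.3847] box [[0.459, 0.406], [0.464, 0.368], [0.443, 0.365], [0.438, 0.403]]
blue [535, 336, 26, 30, 383] [546.2 351.3] ctr [ 0.4167 -0.3692] box [[0.401, -0.34], [0.443, -0.37], [0.426, -0.399], [0.384, -0.369]]
yellow [268, 216, 28, 96, 815] [281.7 271. ] ctr [0.5555 0.0865] box [[0.492, 0.111], [0.651, 0.084], [0.646, 0.054], [0.487, 0.082]]
yellow [360, 228, 15, 31, 234] [368.  243.4] ctr [ 0.6032 -0.06  ] box [[0.578, -0.045], [0.631, -0.05], [0.629, -0.072], [0.576, -0.066]]
yellow [440, 239, 15, 33, 240] [447.6 255.6] ctr [ 0.5827 -0.1978] box [[0.611, -0.185], [0.612, -0.21], [0.556, -0.208], [0.556, -0.184]]
yellow [355, 270, 19, 45, 349] [362.1 292.7] ctr [ 0.5195 -0.0492] box [[0.487, -0.025], [0.558, -0.041], [0.552, -0.068], [0.481, -0.052]]
yellow [436, 281, 17, 45, 321
[... 1701 characters left out ...]
83, 0.01]]
yellow [215, 275, 67, 67, 1376] [248.3 309.4] ctr [ 0.5999 -0.0908] box [[0.52, -0.088], [0.522, -0.048], [0.664, -0.089], [0.66, -0.125]]
yellow [133, 323, 63, 77, 1429] [165.8 364.7] ctr [ 0.5841 -0.2271] box [[0.506, -0.244], [0.499, -0.205], [0.643, -0.211], [0.646, -0.246]]
yellow [145, 434, 23, 23, 278] [155.9 444.7] ctr [ 0.6629 -0.3064] box [[0.651, -0.315], [0.653, -0.295], [0.676, -0.298], [0.674, -0.318]]
red [262, 252, 35, 30, 446] [279.9 265.9] ctr [ 0.5765 -0.0024] box [[0.563, -0.029], [0.568, 0.033], [0.591, 0.024], [0.586, -0.036]]
red [209, 268, 15, 16, 96] [213.9 273.6] ctr [ 0.5135 -0.0789] box [[0.508, -0.09], [0.504, -0.065], [0.523, -0.068], [0.526, -0.092]]
```

View pics/top0.png

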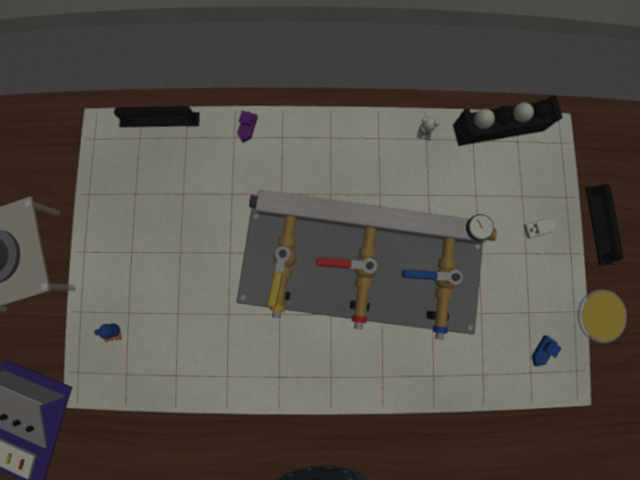

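View pics/scene0.png

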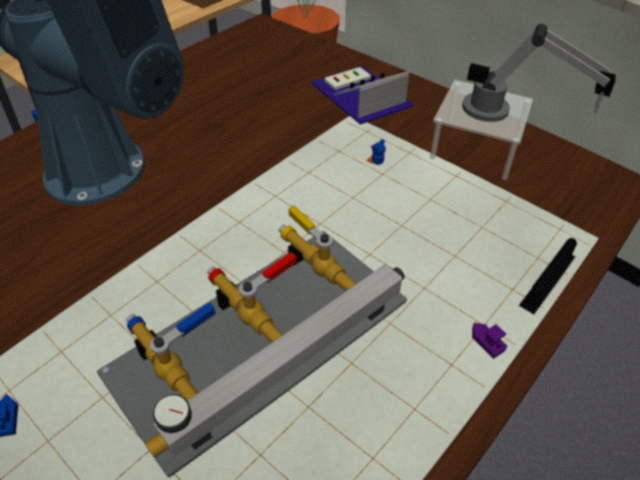

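The top view shows, left to right, yellow (open), red (shut) and blue (shut). The blue sleeve is at px (420,274), the blue stem at (455,277) and the collar at (440,331). The scene view agrees. I'll push the sleeve with closed fingers from its far side.

```bash
python3 - <<'E'
from h import *
from scipy.spatial.transform import Rotation as R
c=ctrl.camera("top")
S=[ray(c,*p,.122)[:2] for p in((282,254),(369,265.5),(455,277))]
print("stems",np.round(S,4)); d=S[0]-S[2];print("row len",np.linalg.norm(d),"yaw",-np.arctan2(d[0],d[1]))
o=ctrl.get_obs();w,x,y,z=o["eef_rot"];M=R.from_quat([x,y,z,w]).as_matrix()
print(o["eef_pos"],M.round(4).tolist(),o["opening"],o["time_s"])
E
```

```text
stems [[ 0.5845  0.0866]
 [ 0.5656 -0.0616]
 [ 0.546  -0.2102]]
row len 0.2992505859116165 yaw -0.12899794907975715
[ 0.17692826 -0.54690271  0.4039968 ] [[0.3077, -0.9515, -0.0001], [-0.9515, -0.3077, 0.0013], [-0.0013, -0.0003, -1.0]] 0.9990729490303161 0.15
```

Request:
{"op": "move_arm", "data": {
  "moves": [
    {"gripper": 0, "roll": 9},
    {"gripper": 0, "roll": 8.9},
    {"gripper": 0, "x": -3.5, "y": -3.5},
    {"gripper": 0, "x": -4, "y": -4},
    {"gripper": 0, "x": -4, "y": -4}
  ]
}}

```text
validation failed for argument at $.mo...
```

Request:
{"op": "move_arm", "data": {
  "moves": [
    {"gripper": 0, "x": -4, "y": -4},
    {"gripper": 0, "x": -4, "y": -4},
    {"gripper": 0, "x": -4, "y": -4},
    {"gripper": 0, "x": -4, "y": -4},
    {"gripper": 0, "x": -4, "y": -4}
  ]
}}

```text
validation failed for argument at $.mo...
```

Request:
{"op": "move_arm", "data": {
  "moves": [
    {"gripper": 0, "x": -4, "y": -4},
    {"gripper": 0, "x": -4, "y": -4},
    {"gripper": 0},
    {"gripper": 0}
  ]
}}

```text
validation failed for argument at $.mo...
```

The calls were refused, most likely because every field has to be given in each row.

Request:
{"op": "move_arm", "data": {
  "moves": [
    {"gripper": 0, "x": 0, "y": 0, "z": 0, "roll": 9},
    {"gripper": 0, "x": 0, "y": 0, "z": 0, "roll": 8.9},
    {"gripper": 0, "x": -3.5, "y": -3.5, "z": 0, "roll": 0},
    {"gripper": 0, "x": -4, "y": -4, "z": 0, "roll": 0},
    {"gripper": 0, "x": -4, "y": -4, "z": 0, "roll": 0}
  ]
}}

```text
time_s: 0.78
eef_pos: [0.2927, -0.4308, 0.4044]
eef_rot: [0.0, -0.707, 0.707, 0.0]
wrist_force: [0.7, -0.6, 0.2]
opening: -0.002
```

Request:
{"op": "move_arm", "data": {
  "moves": [
    {"gripper": 0, "x": -4, "y": -4, "z": 0, "roll": 0},
    {"gripper": 0, "x": -4, "y": -4, "z": 0, "roll": 0},
    {"gripper": 0, "x": -4, "y": -4, "z": 0, "roll": 0},
    {"gripper": 0, "x": -4, "y": -4, "z": 0, "roll": 0},
    {"gripper": 0, "x": -4, "y": -4, "z": 0, "roll": 0}
  ]
}}

```text
time_s: 1.4
eef_pos: [0.4929, -0.2304, 0.4046]
eef_rot: [0.0, 0.707, -0.707, -0.0]
wrist_force: [0.7, -0.5, -0.1]
opening: -0.004
```

Request:
{"op": "move_arm", "data": {
  "moves": [
    {"gripper": 0, "x": -4, "y": -4, "z": 0, "roll": 0},
    {"gripper": 0, "x": -4, "y": -4, "z": 0, "roll": 0},
    {"gripper": 0, "x": -0.5, "y": -1.2, "z": 0, "roll": 0},
    {"gripper": 0, "x": 0, "y": 0, "z": 0, "roll": 0}
  ]
}}

```text
time_s: 1.9
eef_pos: [0.584, -0.1467, 0.4041]
eef_rot: [0.0, 0.708, -0.706, -0.0]
wrist_force: [1.1, 0.1, -0.1]
opening: 0.005
```

```bash
python3 - <<'E'
from h import *
from scipy.spatial.transform import Rotation as R
o=ctrl.get_obs();w,x,y,z=o["eef_rot"];T=np.eye(4);T[:3,:3]=R.from_quat([x,y,z,w]).as_matrix();T[:3,3]=o["eef_pos"]
c=ctrl.camera("wrist");cv2.imwrite("pics/w1.png",c["img"][:,:,::-1])
print(o["time_s"],o["eef_pos"],o["wrist_force"]);blobs(c,"blue",T=T@np.array(c["tool_from_camera"]))
E
```

```text
1.9 [ 0.58404709 -0.14674937  0.40412657] [ 1.11491979  0.12178823 -0.06277503]
blue [291, 263, 74, 25, 1485] [327.1 274.8] ctr [ 0.5541 -0.1479] box [[0.547, -0.119], [0.565, -0.12], [0.561, -0.178], [0.543, -0.177]]
blue [525, 327, 54, 45, 1514] [550.  351.2] ctr [ 0.4817 -0.342 ] box [[0.474, -0.315], [0.51, -0.339], [0.48, -0.373], [0.442, -0.349]]
blue [362, 333, 24, 20, 216] [374.1 343.9] ctr [ 0.4906 -0.1879] box [[0.487, -0.175], [0.502, -0.178], [0.496, -0.198], [0.481, -0.195]]
```

View pics/w1.png

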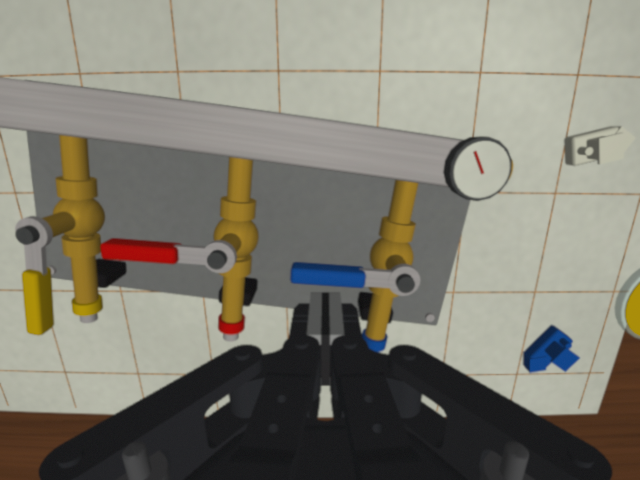

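The wrist view shows the blue sleeve at px (327,275), agreeing with the top view to about 3 mm. The fingers are clear behind it, so I'll descend.

Request:
{"op": "move_arm", "data": {
  "moves": [
    {"gripper": 0, "x": 0, "y": -0.6, "z": 0, "roll": 0},
    {"gripper": 0, "x": 0, "y": 0, "z": 5, "roll": 0},
    {"gripper": 0, "x": 0, "y": 0, "z": 5, "roll": 0},
    {"gripper": 0, "x": 0, "y": 0, "z": 3, "roll": 0},
    {"gripper": 0, "x": 0, "y": 0, "z": 0, "roll": 0}
  ]
}}

```text
time_s: 2.58
eef_pos: [0.5883, -0.1476, 0.272]
eef_rot: [-0.001, -0.707, 0.708, 0.003]
wrist_force: [-0.2, 0.2, -0.7]
opening: 0.001
```

```bash
python3 - <<'E'
import numpy as np
S=np.array([.546,-.210]);yaw=-.129
for off in(.018,.0215):
  for a in np.linspace(.06,1.571,9):
    t=yaw+a+np.pi/2;u=np.array([np.cos(t),np.sin(t)]);n=np.array([u[1],-u[0]])
    print(off,round(a,2),(S+.065*u+off*n).round(4))
E
```

```text
0.018 0.06 [ 0.5684 -0.1464]
0.018 0.25 [ 0.5561 -0.1433]
0.018 0.44 [ 0.5434 -0.1426]
0.018 0.63 [ 0.5308 -0.1443]
0.018 0.82 [ 0.5187 -0.1483]
0.018 1.0 [ 0.5076 -0.1545]
0.018 1.19 [ 0.4979 -0.1627]
0.018 1.38 [ 0.4899 -0.1726]
0.018 1.57 [ 0.4839 -0.1838]
0.0215 0.06 [ 0.5719 -0.1466]
0.0215 0.25 [ 0.5596 -0.1429]
0.0215 0.44 [ 0.5467 -0.1415]
0.0215 0.63 [ 0.5339 -0.1426]
0.0215 0.82 [ 0.5214 -0.1461]
0.0215 1.0 [ 0.5099 -0.1518]
0.0215 1.19 [ 0.4996 -0.1597]
0.0215 1.38 [ 0.491  -0.1693]
0.0215 1.57 [ 0.4843 -0.1803]
```

Request:
{"op": "move_arm", "data": {
  "moves": [
    {"gripper": 0, "x": -0.1, "y": 1.8, "z": 0, "roll": 0},
    {"gripper": 0, "x": -0.3, "y": 1.2, "z": 0, "roll": 0},
    {"gripper": 0, "x": 0, "y": 1.2, "z": 0, "roll": 0},
    {"gripper": 0, "x": 0.1, "y": 1.3, "z": 0, "roll": 0},
    {"gripper": 0, "x": 0.4, "y": 1.2, "z": 0, "roll": 0}
  ]
}}

```text
time_s: 3.2
eef_pos: [0.5224, -0.148, 0.2754]
eef_rot: [-0.001, 0.707, -0.707, 0.001]
wrist_force: [5.3, 0.3, 1.5]
opening: 0.001
```

Request:
{"op": "move_arm", "data": {
  "moves": [
    {"gripper": 0, "x": 0.5, "y": 1.2, "z": 0, "roll": 0},
    {"gripper": 0, "x": 0.8, "y": 1.0, "z": 0, "roll": 0},
    {"gripper": 0, "x": 1.0, "y": 0.8, "z": 0, "roll": 0},
    {"gripper": 0, "x": 0.8, "y": 0.4, "z": 0, "roll": 0},
    {"gripper": 0, "x": 0, "y": 0, "z": 0, "roll": 0}
  ]
}}

```text
time_s: 3.82
eef_pos: [0.4881, -0.1798, 0.2742]
eef_rot: [-0.001, -0.707, 0.707, 0.001]
wrist_force: [-0.2, -0.0, -0.6]
opening: -0.003
```

```bash
cat > look.py <<'E'
from h import *
import sys
c=ctrl.camera("top");cv2.imwrite(f"pics/{sys.argv[1]}.png",cv2.resize(c["img"][180:360,230:500,::-1],None,fx=2.5,fy=2.5))
for k in("blue","yellow","red"):blobs(c,k)
E
python3 look.py t2
```

```text
blue [95, 324, 22, 14, 207] [106.7 330.7] ctr [0.4512 0.3836] box [[0.459, 0.406], [0.464, 0.368], [0.443, 0.365], [0.438, 0.403]]
yellow [268, 216, 27, 96, 808] [281.6 272. ] ctr [0.5537 0.0866] box [[0.492, 0.111], [0.651, 0.083], [0.645, 0.054], [0.487, 0.082]]
yellow [360, 228, 15, 32, 234] [367.8 244. ] ctr [ 0.6021 -0.0597] box [[0.63, -0.047], [0.63, -0.071], [0.577, -0.07], [0.576, -0.046]]
yellow [436, 239, 18, 59, 428] [445.  267.1] ctr [ 0.5629 -0.1926] box [[0.513, -0.171], [0.614, -0.19], [0.611, -0.214], [0.51, -0.194]]
yellow [355, 271, 18, 44, 331] [362.2 292.4] ctr [ 0.52   -0.0493] box [[0.486, -0.03], [0.557, -0.043], [0.553, -0.067], [0.482, -0.054]]
yellow [584, 292, 41, 49, 1254] [606.8 313.5] ctr [ 0.4791 -0.4896] box [[0.502, -0.438], [0.53, -0.503], [0.453, -0.543], [0.427, -0.477]]
red [316, 258, 35, 10, 274] [333.1 262.3] ctr [ 5.706e-01 -4.000e-04] box [[0.566, 0.029], [0.579, 0.028], [0.575, -0.03], [0.562, -0.029]]
red [353, 315, 14, 8, 81] [359.2 318.7] ctr [ 0.4762 -0.0441] box [[0.472, -0.033], [0.483, -0.034], [0.48, -0.056], [0.47, -0.055]]
```

View pics/t2.png

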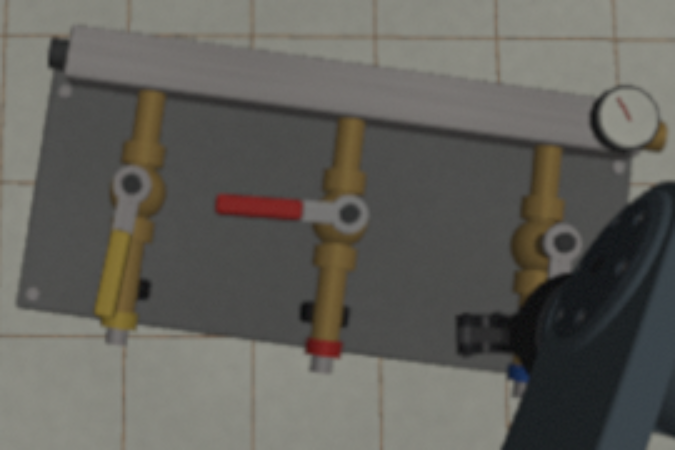

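The arm hides the sleeve, but the lever's root at (563,260) already points along the pipe. Red and yellow are unchanged. Next I'll nudge gently towards the stop and watch the force.

Request:
{"op": "move_arm", "data": {
  "moves": [
    {"gripper": 0, "x": 0.3, "y": 0, "z": 0, "roll": 0},
    {"gripper": 0, "x": 0, "y": 0, "z": 0, "roll": 0}
  ]
}}

```text
time_s: 4.12
eef_pos: [0.4884, -0.1815, 0.2741]
eef_rot: [0.0, 0.707, -0.707, -0.001]
wrist_force: [-2.0, 4.1, 0.8]
opening: 0.0
```

Request:
{"op": "move_arm", "data": {
  "moves": [
    {"gripper": 0, "x": 0.2, "y": 0, "z": 0, "roll": 0},
    {"gripper": 0, "x": 0, "y": 0, "z": 0, "roll": 0}
  ]
}}

```text
time_s: 4.38
eef_pos: [0.4884, -0.1823, 0.274]
eef_rot: [-0.001, 0.707, -0.707, -0.003]
wrist_force: [-3.1, 10.6, 2.6]
opening: 0.001
```

The force rose to 10.6 N with under 1 mm of travel, so the lever is on its stop. I'll back off sideways, rise and check.

Request:
{"op": "move_arm", "data": {
  "moves": [
    {"gripper": 0, "x": -2, "y": 0, "z": 0, "roll": 0},
    {"gripper": 0, "x": -1, "y": 0, "z": 0, "roll": 0},
    {"gripper": 0, "x": 0, "y": 0, "z": -5, "roll": 0},
    {"gripper": 0, "x": 0, "y": 0, "z": -5, "roll": 0},
    {"gripper": 0, "x": 0, "y": 0, "z": -4, "roll": 0}
  ]
}}

```text
time_s: 5.0
eef_pos: [0.489, -0.1536, 0.4171]
eef_rot: [-0.0, 0.707, -0.707, 0.001]
wrist_force: [0.1, -0.3, 0.2]
opening: -0.001
```

Request:
{"op": "move_arm", "data": {
  "moves": [
    {"gripper": 0, "x": -4, "y": 0, "z": 0, "roll": 0},
    {"gripper": 0, "x": -5, "y": 0, "z": 0, "roll": 0},
    {"gripper": 0, "x": -5, "y": 0, "z": 0, "roll": 0},
    {"gripper": 0, "x": -4, "y": 0, "z": 0, "roll": 0},
    {"gripper": 0, "x": 0, "y": 0, "z": 0, "roll": 0}
  ]
}}

```text
time_s: 5.62
eef_pos: [0.4884, 0.0286, 0.4149]
eef_rot: [-0.0, 0.709, -0.705, 0.0]
wrist_force: [0.6, 0.1, -0.3]
opening: 0.002
```

```bash
python3 look.py t3; python3 -c "
from bench import ctrl
o=ctrl.get_obs();print(o['time_s'],o['eef_pos'],o['wrist_force'])"
```

```text
blue [435, 296, 23, 37, 306] [449.7 316. ] ctr [ 0.4798 -0.1983] box [[0.457, -0.17], [0.516, -0.202], [0.503, -0.229], [0.444, -0.197]]
blue [95, 324, 22, 14, 215] [106.8 330.7] ctr [0.4512 0.3833] box [[0.459, 0.406], [0.464, 0.368], [0.443, 0.364], [0.438, 0.403]]
blue [535, 336, 26, 30, 396] [546.  351.1] ctr [ 0.4171 -0.369 ] box [[0.401, -0.34], [0.444, -0.369], [0.426, -0.399], [0.384, -0.369]]
yellow [280, 217, 15, 32, 251] [288.1 232.5] ctr [0.6212 0.0765] box [[0.648, 0.091], [0.648, 0.067], [0.595, 0.066], [0.595, 0.09]]
yellow [360, 228, 16, 32, 234] [368.1 243.6] ctr [ 0.6028 -0.0601] box [[0.629, -0.045], [0.631, -0.071], [0.578, -0.072], [0.576, -0.047]]
yellow [436, 239, 19, 87, 594] [444.2 278.8] ctr [ 0.5428 -0.1905] box [[0.469, -0.161], [0.614, -0.189], [0.61, -0.217], [0.465, -0.188]]
yellow [583, 292, 42, 48, 1607] [603.5 315.7] ctr [ 0.4752 -0.4827] box [[0.518, -0.445], [0.517, -0.527], [0.433, -0.522], [0.436, -0.44]]
red [316, 258, 35, 10, 273] [333.2 262.3] ctr [ 5.705e-01 -5.000e-04] box [[0.566, 0.029], [0.579, 0.028], [0.575, -0.03], [0.562, -0.029]]
5.675 [0.48859613 0.02723507 0.41488488] [-0.25089338 -0.46242305  0.19405234]
```

View pics/t3.png

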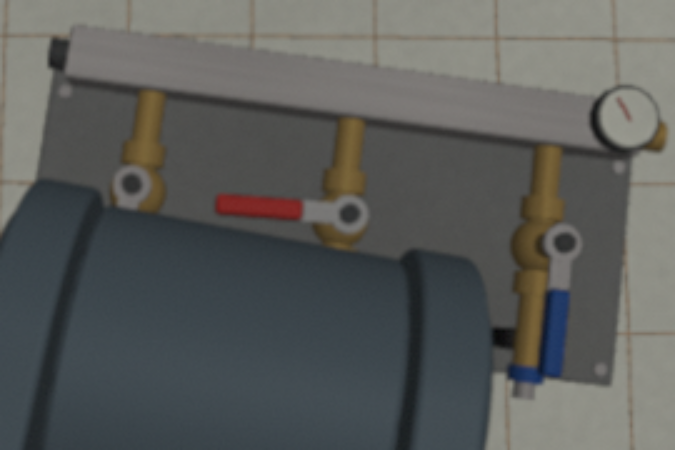

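The blue lever at crop px (563,243) to (555,375) looks nearly in line with its pipe, and red is unmoved. I'll compute the angle without the collar, which merged into the blue blob.

```bash
python3 - <<'E'
from h import *
c=ctrl.camera("top");m=mask(c["img"],"blue");m[:, :446]=0;m[:,470:]=0
ys,xs=np.where(m[280:340]>0);ys+=280
k=ys<324
def fit(xs,ys):
    P=np.array([ray(c,x,y,.124)[:2] for x,y in zip(xs,ys)],np.float32)
    vx,vy,*_=cv2.fitLine(P,cv2.DIST_L2,0,.001,.001).ravel()
    return P.mean(0),np.array([vx,vy])*(-1 if vx>0 else 1)
ce,d=fit(xs[k],ys[k])
ang=lambda d:(np.arctan2(d[1],d[0])-np.pi/2)%(2*np.pi)+.129
print(ce,ang(d),ang(ce-np.array([.546,-.2102])))
E
```

```text
[ 0.49037918 -0.20282488] 1.569224 1.5679688479372333
```

```bash
python3 -c "
from bench import ctrl
print(ctrl.hand_in())"
```

```text
the job is handed in; nothing more can be done
None
```

The blue valve is open and the job is handed in; the hand-in reports no verdict. I pushed the blue lever round with the closed fingers until it met its stop, backed off sideways and rose clear. The clock stood at about 6 s of the 35 s allowed.

- **Blue lever:** the last top view gave 1.57 rad, both from the sleeve's direction and from its position relative to the stem. At the stop the force rose to 10.6 N with under 1 mm of travel.
- **Red lever:** it was unchanged in that same view.
- **Yellow lever:** the arm hid it in the last view. It was unchanged in the view taken during the push, and after that the arm was low only beside the blue valve.
- **Robot:** after retreating it was touching nothing, with wrist force under 1 N.

My first three move calls were refused because the rows left out some fields; nothing moved on those. No other check failed or disagreed.

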